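# Third filter by feel

### The job

Select the third filter on the lamp that lights the rock sample: push the red-tabbed lever out of its parked end, one click at a time with a short rest in each notch, and stop in the third notch without running past it. Only push the tab, never pinch it; leave the sample, the pot, the loupe and the other tray where they are, and finish with the hand clear of the lever.

Things in the scene. Friction and masses are not known exactly. Their poses are not given: they have to be found in the camera images.
- filter_lamp: White lamp housing fixed to the table, 120 (its x) x 220 (its y) x 48 mm high, turned up to 0.3 rad; origin: centre of the underside, front along -x. The lever's slot runs along its y at x = -0.030, with a white mark in front of each of five notches. Behind it a black lamp barrel lies along y (axis at x = +0.034, its top 87 mm above the table), with a snout at the +y end.
- lever_tab (a point): Centre of the lever's upright red and black thumb tab, 71 mm above the table: tab 15 mm thick along the travel, 36 mm wide across it, 54 to 88 mm above the table. Axes as the lamp's. The lever slides freely in the parking run; some 5 N push it out of a notch, and past the crest half-way it jumps ahead of the finger by up to 11 mm into the next notch and stays.
- filter_lever (a joint): Travel of the lever along the lamp's +y, in m. 0 = stop at the parked (-y) end, tab centre at lamp y = -0.063. It starts in the parking run, at 0 to 0.015. A sprung ball then clicks into five notches 22 mm apart: first 0.038, second 0.060, third 0.082, then 0.104, 0.126; end stop 0.128. The lever cannot lift or tilt.
- tray_a: Brown card sample tray 62 x 62 x 20 mm, loose on the table beyond the lamp's +y end under the snout; origin at the centre of its underside.
- rock_a: Reddish rock 34 x 39 x 33 mm lying in that tray; origin under it.
- pot: White screw-cap pot, 34 mm across, 50 mm high, loose on the table by the lamp's parked (-y) end; origin at the centre of its underside.
- loupe: Folded loupe 36 x 47 x 11 mm lying on the table off the lamp's +y end; origin at its underside.
- tray_b: Pale card tray 62 x 62 x 20 mm loose behind the lamp; origin at the centre of its underside.
- rock_b: Dark rock 34 x 32 x 28 mm in that tray; origin under it.

How it is judged:
On the way, in this order (a step that is already met when the one before it is completed fails the run):
1. the lever rests in the first notch (value of joint filter_lever between 0.033 and 0.043 m), for 0.2 s.
2. the lever rests in the second notch (value of joint filter_lever between 0.055 and 0.065 m), for 0.2 s.
3. the lever rests in the third notch (value of joint filter_lever between 0.077 and 0.087 m), for 0.2 s.
At the end, for the whole second after the job is handed in: the lever rests in the third notch, within 4 mm of 0.082 m, having rested at least 0.2 s within 5 mm of the first and second notch on the way (value of joint filter_lever between 0.078 and 0.086 m and velocity of joint filter_lever between -0.01 and 0.01 m/s); the robot touches nothing.
It fails at once if the lever runs past the third notch by more than 7 mm (value of joint filter_lever above 0.089 m).
It fails at once if the tab is pinched: the fingers press on two opposite sides of it at once ((contact force between the fingers and filter_lever_c0 above 1 N and contact force between the fingers and filter_lever_c2 above 1 N) or (contact force between the fingers and filter_lever_c1 above 1 N and contact force between the fingers and filter_lever_c3 above 1 N)).
It fails at once if the sample, its tray, the pot, the loupe, the other tray or its rock is shifted or lifted by more than 10 mm (distance of any of tray_a, rock_a, pot, loupe, tray_b, rock_b from where it was at the start of the episode above 0.01 m).
It also fails if it takes over 48 s, if anything falls off the work surface, if the arm or the gripper's body presses on something with over 40 N, if the wrist force passes 120 N, or if a joint passes its speed limit or range.

### The arm

A 6-joint arm with a two-finger parallel gripper is mounted at the origin on a cart in front of the work surface, level with it; the furniture and walls round the work are solid. World frame = base frame: x ahead of the robot, y to its left, z up, the work surface at z = 0. Lengths are in m, angles in rad, forces in N, time in s.
With the tool pointing down it reaches from about 0.225 to 0.725 m from the base axis. Payload 3.1 kg.
Tool frame: the origin (TCP) lies on the front face of the gripper's body, between the roots of the fingers; the fingertips stand 73 mm ahead of it and the grasp point (between the pads) lies 54 mm ahead of it; z points along the fingers, y is the line along which they close (so a half turn about z gives the same grasp; the last joint's range is limited). The gripper opens to 85 mm and grips with 20 to 120 N. Pads are 22 mm wide; open, the fingers measure 114 mm over their backs; the gripper's body (76 mm by 85 mm) begins 54 mm behind the grasp point. The pads swing forward as they close: fully open they stand 13 mm farther back than shut.
Start: joints at [-1.272, 0.048, 0.099, 1.622, 0, 1.443], TCP at [0.217, -0.478, 0.304] pointing down, gripper open.
Joint ranges: [-2.91, 2.91], [-0.99, 1.94], [-1.21, 1.42], [-2.12, 2.29], [-1.49, 1.47], [-3.14, 3.14]. Speed limits (rad/s): [2.79, 2.79, 3.14, 3.14, 3.14, 3.14].

### API

Orientations are given as [roll, pitch, yaw] about the fixed x, y, z axes, in that order (R = Rz(yaw) Ry(pitch) Rx(roll)).
In Python, from cell import arm gives the robot as it stands. Calls block until the motion is done:
- arm.move_pose(position, orientation): joint-space move of the TCP to a pose.
- arm.move_l(position, rotation=None, v=0.15): straight line of the TCP; rotation=None keeps the orientation; v is the mean speed in m/s.
- arm.move_joints(angles): joint-space move.
- arm.gripper_to(opening, squeeze=None): opening from 0.0 (shut) to 1.0 (fully open); squeeze is the grip in N (None keeps the last); returns when the fingers have stopped.
- arm.dwell(seconds).
- arm.ik(position, orientation): joint angles nearest the present ones, or None.
- arm.get_image(name): name is "scene" or "top"; returns the picture (420x560x3 uint8, red, green, blue); there is no depth.
- arm.camera_model(name): a dict with "camera_matrix" (3x3 intrinsics, pixels), "rvec" (rotation vector, rad) and "tvec" (3), from world to camera coordinates, as OpenCV has them. Camera axes: x right, y down, z forward; pixel columns grow to the right and rows downward; lengths in m; the calibration is good to about 2 mm. A picture is of the moment at which its call begins. camera_model takes no time and is no camera call.
A pose or a line that the arm cannot do raises arm.Unreachable and nothing moves.
- arm.hand_in(): hands the job in; it is judged then, once.
Readings, each from a call of its own:
- arm.current_clock(): time.
- arm.current_joint_positions(): joint angles.
- arm.current_qd(): joint speeds.
- arm.current_tau(): joint torques, N m.
- arm.current_tool_pos(): TCP position.
- arm.current_eef_rot(): TCP orientation.
- arm.current_contact_force(): force on the tool from outside, world axes, zero at the start.
- arm.current_torque(): the same for the moment, N m.
- arm.current_gripper_width(): opening from 0.0 (shut) to 1.0 (fully open).
- arm.current_gripper_force(): force on a finger pad.
Only numpy, scipy, OpenCV 4.12 (cv2) and the standard library are available. Lean on these libraries where they do the work, as an engineer would, in place of code of your own. Each camera call takes 0.05 s, during which the arm holds its last target. There are 200 camera calls.

## Working session

There is one attempt and no reset: what is moved stays moved. The work goes in short steps, each a Python script; the robot and the scene stay as the last script left them, time stands still between calls to the robot, and variables do not carry over. Pictures are saved under pics/ and viewed, at most 10 in all, crops included, and the job is handed in when it is done.

```bash
mkdir -p pics; python3 - <<'E'
from cell import arm
import cv2
for n in("scene","top"):
    cv2.imwrite(f"pics/{n}0.png",arm.get_image(n)[:,:,::-1])
    m=arm.camera_model(n);print(n,m)
print(arm.current_clock(),arm.current_eef_rot())
E
```

```text
scene {'camera_matrix': array([[402.88850884,   0.        , 282.07432211],
       [  0.        , 402.88850884, 203.14278684],
       [  0.        ,   0.        ,   1.        ]]), 'rvec': array([ 0.64947219, -2.51894654,  1.29778108]), 'tvec': array([0.49182178, 0.28662584, 0.57058507])}
top {'camera_matrix': array([[448.79336036,   0.        , 279.22208349],
       [  0.        , 448.79336036, 211.69730575],
       [  0.        ,   0.        ,   1.        ]]), 'rvec': array([ 2.21775576, -2.20590132,  0.10817488]), 'tvec': array([-0.14723221,  0.64091339,  0.88399981])}
0.1 [-3.13948471e+00 -3.01829094e-04  4.26812834e-01]
```

View pics/scene0.png

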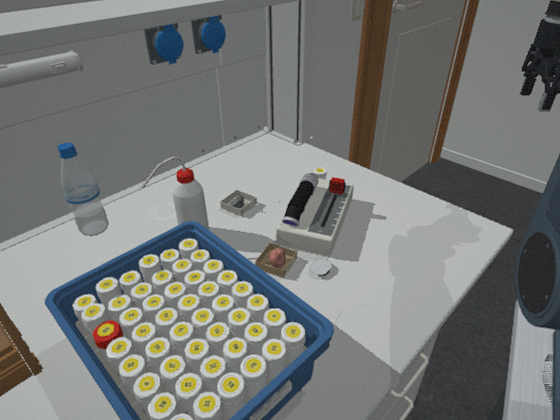

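View pics/top0.png

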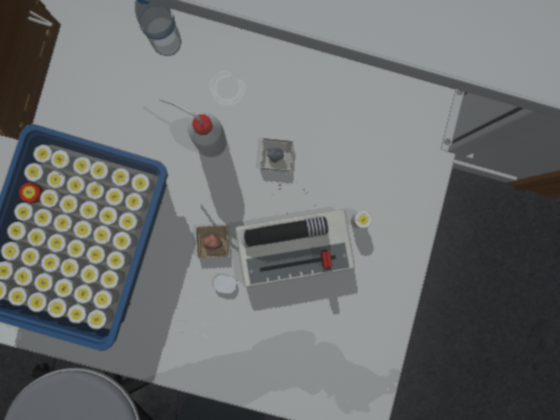

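Top view: lamp around (295,250), red tab at (327,260), pot at (362,219), tray_a at (212,240), loupe at (225,284). I'll enlarge the lamp to pick its corners.

```bash
python3 - <<'E'
import cv2
a=cv2.imread("pics/top0.png")[195:300,225:375]
cv2.imwrite("pics/c1.png",cv2.resize(a,None,fx=5,fy=5,interpolation=cv2.INTER_CUBIC))
E
```

```text
(no output)
```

View pics/c1.png

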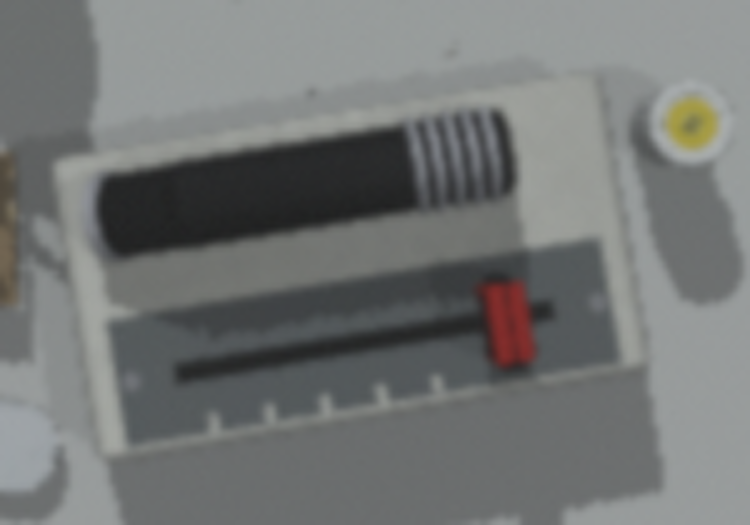

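```bash
cat > h.py <<'E'
import numpy as np, cv2
from cell import arm
def w(n,uv,z):
    m=arm.camera_model(n);R=cv2.Rodrigues(m["rvec"])[0];t=m["tvec"]
    d=R.T@np.linalg.solve(m["camera_matrix"],[*uv,1]);c=-R.T@t
    return c+d*(z-c[2])/d[2]
E
python3 - <<'E'
from h import *
from scipy.optimize import least_squares
f=lambda p,z:w("top",((p[0]+.5)/5-.5+225,(p[1]+.5)/5-.5+195),z)[:2]
pts=[(62,160),(602,78),(645,362),(108,455)]
loc=np.array([(.06,.11),(.06,-.11),(-.06,-.11),(-.06,.11)])
P=np.array([f(p,.048) for p in pts])
R=lambda a:np.array([[np.cos(a),-np.sin(a)],[np.sin(a),np.cos(a)]])
s=least_squares(lambda q:(loc@R(q[2]).T+q[:2]-P).ravel(),[.5,-.1,0])
print(s.x,s.fun.reshape(-1,2))
L=lambda p,z:R(s.x[2]).T@(f(p,z)-s.x[:2])
print("tab",L((508,325),.088))
for p in [(438,385),(382,395),(326,405),(270,413),(214,423)]: print(L(p,.048))
print("pot",f((692,124),.05),L((692,124),.05))
E
```

```text
[ 0.57096549 -0.17530307  0.16167432] [[ 0.00190473  0.00350983]
 [ 0.0039288  -0.00184261]
 [-0.00325467 -0.00468446]
 [-0.00257885  0.00301724]]
tab [-0.03037949 -0.04959552]
[-0.05186318 -0.02417725]
[-0.05218375 -0.00195688]
[-0.05250351  0.0202073 ]
[-0.05206072  0.0421946 ]
[-0.05237984  0.0642483 ]
pot [ 0.62595288 -0.30754618] [ 0.03298301 -0.13936992]
```

```bash
cat >> h.py <<'E'
C=np.array([.5710,-.1753]);A=.1617
def T(x,y,z): return [C[0]+np.cos(A)*x-np.sin(A)*y, C[1]+np.sin(A)*x+np.cos(A)*y, z]
D=np.array([-np.sin(A),np.cos(A)])
def F(): return float(np.array(arm.current_contact_force())[:2]@D)   # along +y of lamp
E
python3 - <<'E'
from h import *
q0=np.array(arm.current_joint_positions())
best=None
for s in(1,-1):
    o=[np.pi,0,A+s*np.pi/2]; q=arm.ik(T(-.033,-.084,.25),o)
    print(s,q)
    if q is not None and (best is None or abs(q-q0).max()<best[0]): best=(abs(q-q0).max(),o)
o=best[1];arm.gripper_to(0.0)
arm.move_pose(T(-.033,-.084,.25),o)
arm.move_l(T(-.033,-.084,.145),v=.12)
print(o,arm.current_clock(),arm.current_tool_pos(),T(-.033,-.084,.145),arm.current_contact_force(),F())
for n in("scene","top"): cv2.imwrite(f"pics/{n}1.png",arm.get_image(n)[:,:,::-1])
a=cv2.imread("pics/scene1.png")[130:270,250:400];b=cv2.imread("pics/top1.png")[180:320,225:375]
cv2.imwrite("pics/c2.png",cv2.resize(np.hstack([a,b]),None,fx=2.6,fy=2.6,interpolation=cv2.INTER_CUBIC))
E
```

```text
1 [-0.55502425  0.27013204  0.24133427  1.54199856  0.          0.85407207]
-1 [-0.55502425  0.27013204  0.24133427  1.54199856  0.         -2.28752058]
[3.141592653589793, 0, 1.7324963267948965] 3.375 [ 0.55247366 -0.26395654  0.14617319] [np.float64(0.551954170477332), np.float64(-0.2635170979900919), 0.145] [0.117969   0.07155759 0.78147763] 0.051631551134959576
```

View pics/c2.png

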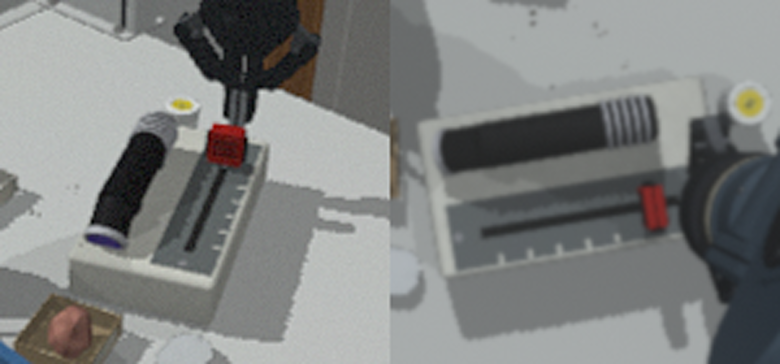

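Left: the shut fingers stand just behind the tab with clearance, aligned with it. Right: the tab (crop (655,207)) is still in the parking run and the pot is untouched. I'll push in small steps, reading the force.

```bash
cat >> h.py <<'E'
K=.0815; X=-.033; Z=.139
def push(v0,vmax,step=.0015,drop=True):
    "advance finger in nominal lever coordinates until force has peaked and dropped"
    peak=0;log=[]
    v=v0
    while v<vmax:
        v+=step; arm.move_l(T(X,v-K,Z),v=.03); f=F()
        log.append((round(v*1e3,1),round(f,1)))
        if f<-2: peak=min(peak,f)
        if peak<-2 and f>-.8: break
    print(log,arm.current_clock()); return v
E
python3 - <<'E'
from h import *
arm.move_l(T(X,-.084,Z),v=.05)
push(.000,.032)
cv2.imwrite("pics/top2.png",arm.get_image("top")[:,:,::-1])
a=cv2.imread("pics/top2.png")[180:320,225:375]
cv2.imwrite("pics/c3.png",cv2.resize(a,None,fx=4,fy=4,interpolation=cv2.INTER_CUBIC))
E
```

```text
[(1.5, 0.5), (3.0, -0.4), (4.5, -0.3), (6.0, 0.3), (7.5, 0.8), (9.0, 0.0), (10.5, -0.1), (12.0, -0.6), (13.5, -0.7), (15.0, 0.9), (16.5, -0.4), (18.0, -2.2), (19.5, -4.6), (21.0, -3.5), (22.5, -2.6), (24.0, -1.2), (25.5, -1.6), (27.0, 0.5)] 8.275
```

View pics/c3.png

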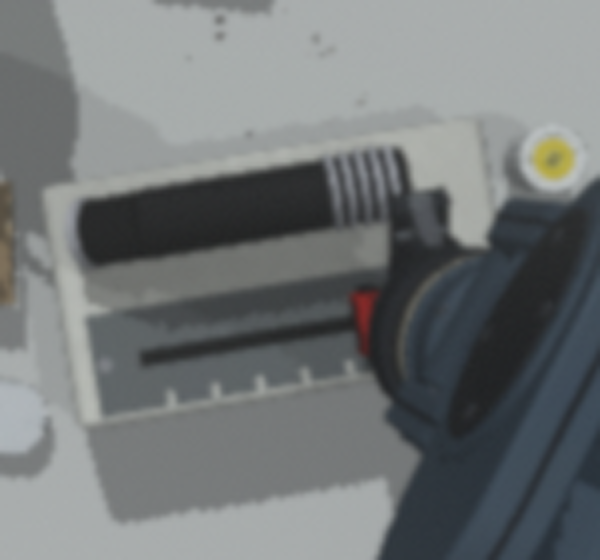

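The view shows the tab's leading edge at crop (355,323), close to the first mark at (350,367).

```bash
python3 - <<'E'
from h import *
R=np.array([[np.cos(A),-np.sin(A)],[np.sin(A),np.cos(A)]])
p=w("top",((355+.5)/4-.5+225,(323+.5)/4-.5+180),.088)[:2]
y=(R.T@(p-C))[1];print("joint",y-.0075+.063-.001)
p=w("top",((483+5+.5)/5-.5+225,(328+.5)/5-.5+195),.088)[:2]
print("start",(R.T@(p-C))[1]-.0075+.063-.001)
arm.dwell(.3)
print(F(),arm.current_tool_pos(),T(X,.027-K,Z))
E
```

```text
joint 0.028844274229384056
start 0.012487728749970749
-0.2522104735332896 [ 0.5471941  -0.23423633  0.13893795] [np.float64(0.5472047807491327), np.float64(-0.23440192501774504), 0.139]
```

```bash
python3 - <<'E'
from h import *
for v in(.0285,.030,.0315):
    arm.move_l(T(X,v-K,Z),v=.03); print(v,F())
arm.dwell(.4)
cv2.imwrite("pics/top3.png",arm.get_image("top")[:,:,::-1])
a=cv2.imread("pics/top3.png")[180:320,225:375]
cv2.imwrite("pics/c4.png",cv2.resize(a,None,fx=4,fy=4,interpolation=cv2.INTER_CUBIC))
print(F(),arm.current_clock())
E
```

```text
0.0285 -0.10178216089939489
0.03 0.7435119288950888
0.0315 0.313464050745555
0.09336044890307078 9.825
```

View pics/c4.png

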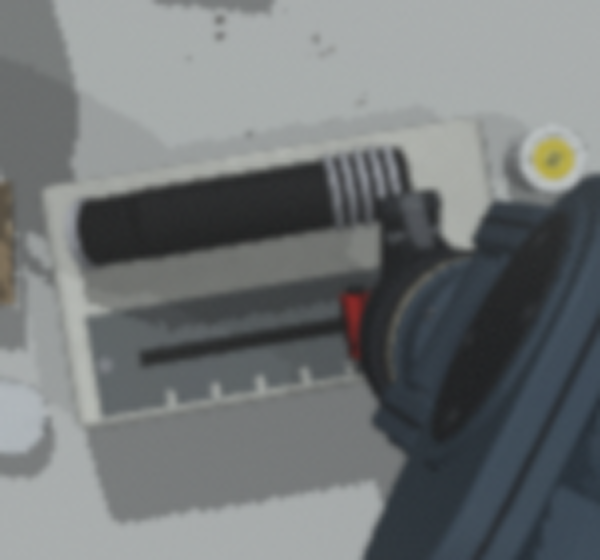

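```bash
cat >> h.py <<'E'
def tab():
    "lever value from the red pixels' leading edge in the top view, via reprojection"
    im=arm.get_image("top").astype(int)[200:300,230:370]
    m=(im[:,:,0]>110)&(im[:,:,1]<70)
    r,c=np.nonzero(m); R=np.array([[np.cos(A),-np.sin(A)],[np.sin(A),np.cos(A)]])
    y=[(R.T@(w("top",(u+230,v+200),.088)[:2]-C))[1] for u,v in zip(c,r)]
    return len(y), float(np.percentile(y,97))+.001-.0075-.001+.063 if y else None
E
python3 - <<'E'
from h import *
print(tab())
for v in(.033,.0345,.036):
    arm.move_l(T(X,v-K,Z),v=.03); print(v,F(),tab())
arm.dwell(.3)
fs=[F() for _ in range(10)]
print(np.mean(fs),tab(),arm.current_clock())
E
```

```text
(16, 0.031538834895892674)
0.033 0.12684156167168775 (50, 0.038586226308250426)
0.0345 -0.34137871255454844 (44, 0.03844273540298124)
0.036 0.27345656989468764 (24, 0.038552136896919054)
-1.061884053944302 (24, 0.038552136896919054) 11.125
```

Lever clicked into the first notch (0.0386 measured, stable) and rested. Next click, watching the tab at each step.

```bash
cat >> h.py <<'E'
def click(v,vmax,goal,step=.0015):
    while v<vmax:
        v+=step; arm.move_l(T(X,v-K,Z),v=.03); n,t=tab()
        print(round(v*1e3,1),round(F(),1),n,t and round(t*1e3,1))
        if t and n>8 and t>goal: break
    arm.dwell(.4); print(v,tab(),F(),arm.current_clock())
E
python3 - <<'E'
from h import *
click(.036,.0565,.057)
E
```

```text
37.5 -0.1 17 38.6
39.0 0.0 11 38.7
40.5 -2.6 6 38.7
42.0 -4.9 5 38.7
43.5 -4.7 5 40.9
45.0 -1.9 6 44.2
46.5 -0.9 5 46.1
48.0 -0.6 3 46.4
49.5 -0.1 5 48.2
51.0 -0.3 3 50.1
52.5 0.7 4 51.9
54.0 0.4 8 55.6
55.5 0.7 20 60.3
0.055500000000000015 (22, 0.060320430732145214) 0.6772013434576934 15.475
```

Second notch reached (0.0603) and rested 0.4 s. Third click.

```bash
python3 - <<'E'
from h import *
click(.0555,.0785,.079)
E
```

```text
57.0 0.0 11 60.1
58.5 0.1 7 59.9
60.0 0.2 2 59.3
61.5 1.3 0 None
63.0 -2.5 0 None
64.5 -4.1 0 None
66.0 -3.4 0 None
67.5 -2.3 0 None
69.0 -0.9 0 None
70.5 0.4 0 None
72.0 0.2 0 None
73.5 0.5 0 None
75.0 0.3 0 None
76.5 -0.3 12 82.5
0.07650000000000001 (11, 0.08247565929770176) -1.004660985804804 20.125
```

Third notch reached (0.0825). Back off, lift clear and check.

```bash
python3 - <<'E'
from h import *
arm.move_l(T(X,.058-K,Z),v=.08)
arm.move_l(T(X,.058-K,.26),v=.15)
arm.move_l(T(-.10,-.20,.30),v=.2)
print(tab(),arm.current_clock())
cv2.imwrite("pics/top5.png",arm.get_image("top")[:,:,::-1])
a=cv2.imread("pics/top5.png")[120:320,190:390]
cv2.imwrite("pics/c5.png",cv2.resize(a,None,fx=3,fy=3,interpolation=cv2.INTER_CUBIC))
E
```

```text
(93, 0.08220471242905514) 22.6333
```

View pics/c5.png

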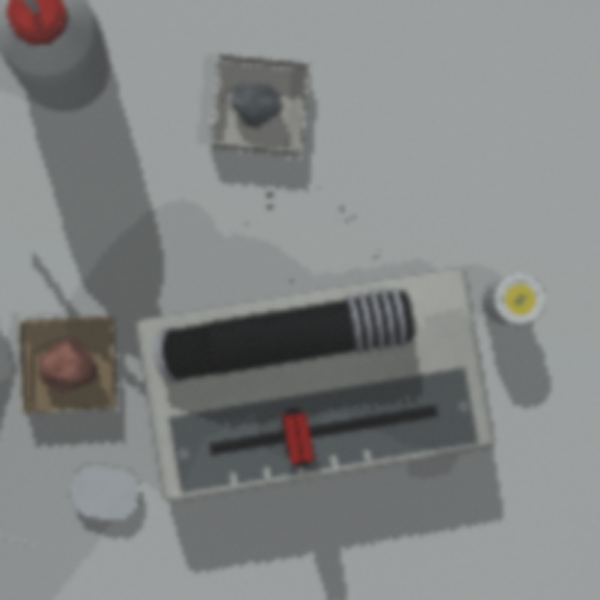

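The tab (298,438) stands over the third mark, with two marks free on either side; all loose items are where they were and the hand is out of the way.

```bash
python3 -c "
from cell import arm
print(arm.hand_in())"
```

```text
the job is handed in; nothing more can be done
None
```

The job is handed in: the lever rests in the third notch (measured at 0.082 m) after resting in the first and second, the hand is clear, and the last picture shows nothing else moved.

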